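# Set out the bench reagents in their colour-coded stands

## Robot

A 6-joint arm with a two-finger parallel gripper is mounted at the origin on a cart in front of the work surface, level with it; the furniture and walls round the work are solid. World frame = base frame: x ahead of the robot, y to its left, z up, the work surface at z = 0. Lengths are in m, angles in rad, forces in N, time in s.
With the tool pointing down it reaches from about 0.425 to 0.95 m from the base axis. Payload 3.5 kg.
Tool frame: the origin (TCP) lies midway between the tips of the shut fingers; the grasp point (between the pads) lies 19 mm behind it; z points along the fingers, y is the line along which they close (so a half turn about z gives the same grasp; the last joint's range is limited). The gripper opens to 85 mm and grips with 20 to 120 N. Pads are 22 mm wide; open, the fingers measure 114 mm over their backs; the gripper's body (76 mm by 85 mm) begins 54 mm behind the grasp point. The pads swing forward as they close: fully open they stand 13 mm farther back than shut.
Start: joints at [-1.394, 0.286, 1.577, -0, 1.279, -0.15], TCP at [0.217, -0.639, 0.196] pointing down, gripper open.
Joint ranges: [-2.77, 2.77], [-0.9, 2.22], [0.21, 2.48], [-1.53, 4.67], [0.24, 2.81], [-2.84, 2.84]. Speed limits (rad/s): [2.79, 2.79, 3.14, 3.14, 3.14, 3.14].

## Interface

Orientations are given as a unit quaternion [x, y, z, w].
In Python, from plant import ctrl gives the robot as it stands.
- The arm moves only by the tool send_rows, never from a script. Its argument "series" is a list that holds one entry, the list of rows, each a list of 7 numbers: the shift along the tool's x, y, z in cm, then the turn, a rotation vector about the tool's x, y, z in rad, then the opening, from -1 (shut) to 1 (fully open). In form: [[[x, y, z, rx, ry, rz, jaw], ...]]. A call has 1 to 10 rows; each row shifts and turns the commanded pose from where the row before left it, along the tool's axes as they then stand; what a row does not reach is not made up. A row lasts 1/8 s, in which the tool goes at most 62.5 mm and 10.7 degrees, less where a joint would pass 70% of its speed; a pose out of reach is approached as far as the arm can. A call is refused whole if a number of a shift passes 6.25 or a number of a turn 0.188, either way. A call with a gripper value outside its range is refused whole. The fingers move at their own pace and stop on an object; "force" is the grip in N (left out, the last holds). Time passes only in rows, so rows that do not move let the fingers close. It gives the time, the measured TCP pose, the force, the opening and the grip force at its end, in the units of the state.
- ctrl.get_state(): the state, without advancing time (a new reading comes with each control period).
- ctrl.read_camera(name): name is "scene" or "top" or "wrist"; returns a dict with "img" (400x640x3 uint8, red, green, blue), "fx", "fy", "cx", "cy" (pixels), "R" (3x3) and "t" (3): a world point X has camera coordinates R X + t; the wrist camera has in their place "hand_eye" (4x4, takes a point from camera to tool coordinates, whose origin is the TCP and whose axes are the flange's). Camera axes: x right, y down, z forward; pixel columns grow to the right and rows downward; lengths in m; the calibration is good to about 2 mm. The wrist camera is an equidistant fisheye: a pixel r from the principal point sees the ray r / f radians off the axis. A picture is of the moment at which its call begins: read the wrist's pose just before it. There is no depth.
- ctrl.sign_off(): hands the job in; it is judged then, once.
The state is a dict: "time": time; "qpos": joint angles; "dq": joint speeds; "joint_efforts": joint torques, N m; "eef_pos": TCP position; "tcp_rot": TCP orientation; "contact_force": force on the tool from outside, world axes, zero at the start; "wrist_torque": the same for the moment, N m; "opening": opening from 0.0 (shut) to 1.0 (fully open); "finger_force": force on a finger pad.
Only numpy, scipy, OpenCV 4.12 (cv2) and the standard library are available. Lean on these libraries where they do the work, as an engineer would, in place of code of your own. Each camera call takes 0.05 s, during which the arm holds its last target. There are 200 camera calls.

## Task

Set the bench up for the next run: from the row along the front of the worktop, stand the blue-capped, the green-capped and the red-capped bottle and the yellow-lidded specimen cup each in the round stand whose rim has the colour of its cap, seated flat in the recess and let go. Keep them upright all the way, and leave the white-lidded cup and the black-capped strip canister where they stand.

Things in the scene. Friction and masses are not known exactly. Their poses are not given: they have to be found in the camera images.
- saline: blue-capped reagent bottle, loose, one of the row along the front of the worktop (not those beside the back wall), standing upright, 123 mm tall: white body dia 49 up to about 93 mm height, then shoulder, and a narrow blue cap dia 25 on top. Origin at the centre of its underside, z up.
- buffer: green-capped reagent bottle, loose, one of the row along the front of the worktop (not those beside the back wall), standing upright, 106 mm tall: white body dia 45 up to about 80 mm height, then shoulder, and a narrow green cap dia 25 on top. Origin at the centre of its underside, z up.
- stain: red-capped reagent bottle, loose, one of the row along the front of the worktop (not those beside the back wall), standing upright, 84 mm tall: purple body with a white label, dia 38 up to about 62 mm height, then shoulder, and a narrow red cap dia 25 on top. Origin at the centre of its underside, z up.
- cup: yellow-lidded specimen cup, loose, one of the row along the front of the worktop (not those beside the back wall), standing upright, 71 mm tall: white body dia 50 up to 58 mm height, yellow lid dia 58 from 58 to 71 mm height; can be gripped round the lid. Origin at the centre of its underside, z up.
- stand_blue: round blue stand fixed on the worktop, the place of the blue-capped reagent bottle: a shallow dish with a blue rim, outer dia 73 mm (thin white foot flange dia 79), rim top 12 mm above the worktop, black recess (with a blue dot in its centre) dia 65 mm whose floor is 3 mm above the worktop (8 mm of play all round the 49 mm foot). Origin at the centre of its underside, z up.
- stand_green: round green stand fixed on the worktop, the place of the green-capped reagent bottle: a shallow dish with a green rim, outer dia 69 mm (thin white foot flange dia 75), rim top 12 mm above the worktop, black recess (with a green dot in its centre) dia 61 mm whose floor is 3 mm above the worktop (8 mm of play all round the 45 mm foot). Origin at the centre of its underside, z up.
- stand_red: round red stand fixed on the worktop, the place of the red-capped reagent bottle: a shallow dish with a red rim, outer dia 62 mm (thin white foot flange dia 68), rim top 12 mm above the worktop, black recess (with a red dot in its centre) dia 54 mm whose floor is 3 mm above the worktop (8 mm of play all round the 38 mm foot). Origin at the centre of its underside, z up.
- stand_yellow: round yellow stand fixed on the worktop, the place of the yellow-lidded specimen cup: a shallow dish with a yellow rim, outer dia 74 mm (thin white foot flange dia 80), rim top 12 mm above the worktop, black recess (with a yellow dot in its centre) dia 66 mm whose floor is 3 mm above the worktop (8 mm of play all round the 50 mm foot). Origin at the centre of its underside, z up.
- white_cup: specimen cup with a WHITE lid, a bystander that stays where it is: body dia 50 mm, lid dia 58, 71 mm tall, loose. Origin at the centre of its underside, z up.
- canister: black-capped test strip canister with a blue and white label, a bystander that stays where it is: dia 47 mm, 110 mm tall, loose. Origin at the centre of its underside, z up.
Things that resemble listed ones, but are neither listed nor needed, are in the scene too. Leave any orange look-alike of the saline alone.

How it is judged:
By the outcome, as a careful person would: the job done as asked, in the order asked, and still so for the second after the job is handed in, with the robot touching nothing.
It also fails if it takes over 128 s, if anything falls off the work surface, if the arm or the gripper's body presses on something with over 40 N, if the wrist force passes 120 N, or if a joint passes its speed limit or range.

## Working session

There is one attempt and no reset: what is moved stays moved. The work goes in short steps, Python scripts to look and compute and a tool call to move; the robot and the scene stay as the last step left them, time stands still between calls to the robot, and variables do not carry over. Pictures are saved under pics/ and viewed, at most 16 in all, crops included, and the job is handed in when it is done.

Besides the shell and the picture viewer there is one more tool, called after "Call:" as a command line: name --argument value ..., lists and objects as JSON in quotes. send_rows: Moves the arm, as the interface text tells. Its arguments: {"type":"object","properties":{"series":{"type":"array"},"force":{"type":"number"}},"required":["series"]}

```bash
mkdir -p pics; python3 - <<'E'
from plant import ctrl
import cv2
s=ctrl.get_state();print({k:s[k] for k in('time','eef_pos','tcp_rot','opening')})
for n in('scene','top'):
    c=ctrl.read_camera(n);cv2.imwrite(f'pics/{n}0.png',c['img'][:,:,::-1]);print(n,c['fx'],c['fy'],c['cx'],c['cy'],c['R'],c['t'])
E
```

```text
{'time': 0.0, 'eef_pos': array([ 0.21655971, -0.63853381,  0.19494726]), 'tcp_rot': array([ 9.86679188e-01,  1.62673915e-01, -3.77360722e-05, -1.17338491e-03]), 'opening': 0.9982941735295685}
scene 383.2115693102532 383.2115693102532 318.3026935429671 200.3730218153572 [[-0.69771922 -0.71616876  0.017035  ]
 [-0.45111318  0.42077084 -0.78705069]
 [ 0.55649329 -0.55682511 -0.61665307]] [0.3929009  0.23265693 0.76178606]
top 367.3866867645791 367.3866867645791 312.65822160512295 200.68130294684153 [[-0.01755338 -0.99972751 -0.01538777]
 [-0.98454142  0.0199651  -0.17401031]
 [ 0.17427011  0.01209542 -0.9846236 ]] [0.06199825 0.51867925 0.93118325]
```

View pics/scene0.png

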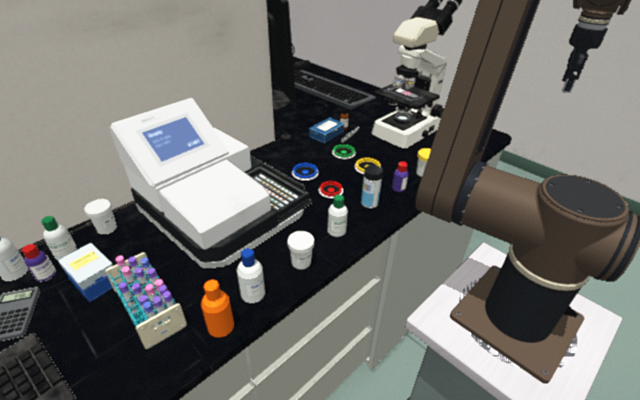

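View pics/top0.png

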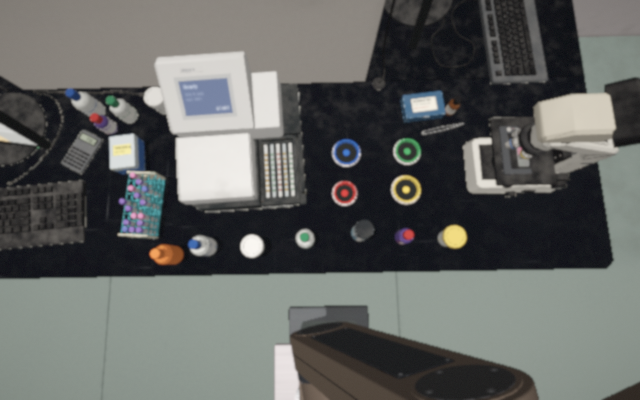

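Top view: the front row runs orange (166,254), blue cap (202,245), white cup (252,245), green (305,238), canister (362,231), red (405,236), yellow lid (452,237). Look-alike blue, green and red bottles stand at the back wall, (80,100), (120,108) and (102,123). The ones meant are in the front row. Stands are blue (346,152), green (407,151), red (344,193) and yellow (405,189). I'll confirm in an enlarged crop.

```bash
cat > h.py <<'E'
import numpy as np
from plant import ctrl
def bp(c,u,v,z):
    d=c['R'].T@np.array([(u-c['cx'])/c['fx'],(v-c['cy'])/c['fy'],1]);o=-c['R'].T@c['t']
    return o+d*(z-o[2])/d[2]
E
python3 - <<'E'
import cv2
i=cv2.imread('pics/top0.png')
cv2.imwrite('pics/c1.png',cv2.resize(i[215:275,180:480],None,fx=2.66,fy=2.66,interpolation=2))
a=cv2.resize(i[215:270,185:335],(800,293),interpolation=2);b=cv2.resize(i[215:270,335:485],(800,293),interpolation=2)
cv2.imwrite('pics/c2.png',cv2.vconcat([a,b]))
cv2.imwrite('pics/c3.png',cv2.resize(i[130:215,320:435],None,fx=6.5,fy=6.5,interpolation=2))
E
```

```text
(no output)
```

View pics/c2.png

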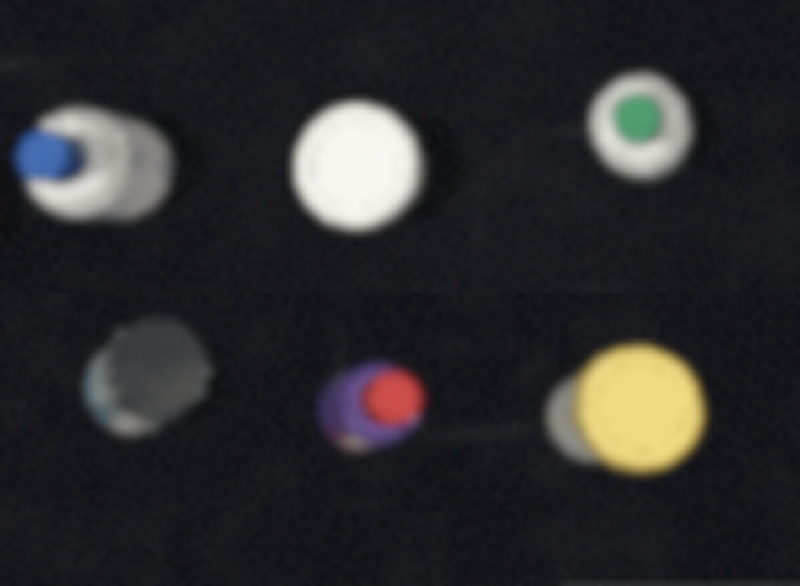

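View pics/c3.png

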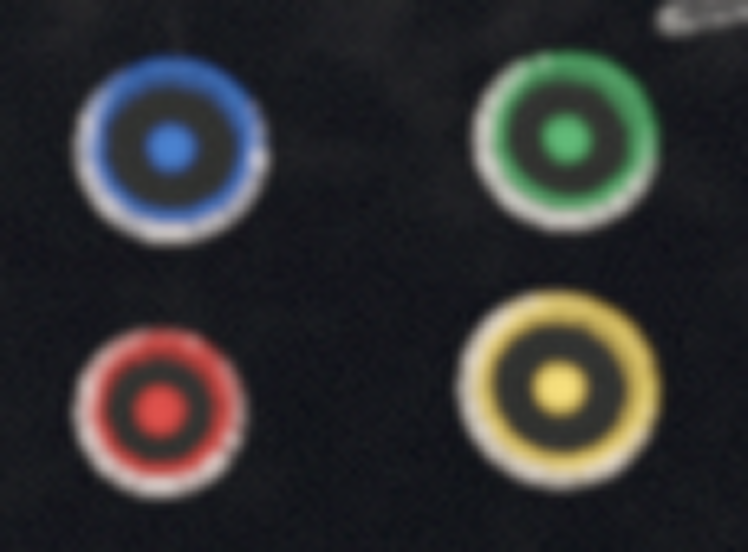

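The crop confirms the blue cap (white body), green cap (white body), red cap (purple body) and yellow lid in the front row. I'll locate them now.

```bash
python3 - <<'E'
from h import *
c=ctrl.read_camera('top')
P=dict(saline=(193.3,244.1,.123),whitecup=(252.1,246.1,.071),buffer=(304.6,237.1,.106),canister=(364.6,229.3,.110),stain=(408.9,234.5,.084),cup=(455.4,236.6,.071),
B=(346.3,152.8,.003),G=(407.2,151.2,.003),R=(344.6,193.1,.003),Y=(406,189.8,.003))
s=ctrl.read_camera('scene')
for k,(u,v,z) in P.items():
    p=bp(c,u-.4,v-.4,z);q=s['R']@p+s['t'];print(k,p.round(4),'r',np.hypot(*p[:2]).round(3),'scene px',(q[0]/q[2]*s['fx']+s['cx']).round(1),(q[1]/q[2]*s['fy']+s['cy']).round(1))
w=ctrl.read_camera('wrist');print({k:w[k] for k in w if k!='img'})
E
```

```text
saline [0.4067 0.3416 0.123 ] r 0.531 scene px 247.5 251.4
whitecup [0.4023 0.2089 0.071 ] r 0.453 scene px 301.5 239.0
buffer [0.4199 0.0738 0.106 ] r 0.426 scene px 339.4 196.4
canister [ 0.4358 -0.0733  0.11  ] r 0.442 scene px 374.5 168.5
stain [ 0.4232 -0.1868  0.084 ] r 0.463 scene px 403.3 162.8
cup [ 0.4167 -0.3069  0.071 ] r 0.518 scene px 428.8 152.4
B [ 0.6647 -0.0441  0.003 ] r 0.666 scene px 305.3 171.1
G [ 0.6655 -0.2167  0.003 ] r 0.7 scene px 344.0 151.0
R [ 0.5482 -0.0355  0.003 ] r 0.549 scene px 331.0 189.1
Y [ 0.554  -0.2064  0.003 ] r 0.591 scene px 368.3 165.9
{'fx': 309.70691628693146, 'fy': 309.70691628693146, 'cx': 323.8627134044509, 'cy': 197.56543696831028, 'hand_eye': array([[-2.69245143e-04, -9.64673449e-01, -2.63448407e-01,
         6.62924237e-02],
       [ 9.99999664e-01, -5.56064248e-05, -8.18387983e-04,
        -5.11625463e-04],
       [ 7.74827735e-04, -2.63448539e-01,  9.64673140e-01,
        -1.76738230e-01],
       [ 0.00000000e+00,  0.00000000e+00,  0.00000000e+00,
         1.00000000e+00]])}
```

Call:
send_rows --series '[[[0,0,-0.3,0,0,-0.1777,1],[0,0,-0.3,0,0,-0.1777,1],[0,0,-0.3,0,0,-0.1777,1],[0,0,-0.3,0,0,-0.1777,1],[0,0,-0.3,0,0,-0.1777,1],[0,0,0,0,0,-0.1777,1],[0,0,0,0,0,-0.1777,1],[4,4,0,0,0,0,1],[4,4,0,0,0,0,1],[4,4,0,0,0,0,1]]]'

```text
time: 1.5
eef_pos: [0.3376, -0.518, 0.2112]
tcp_rot: [0.707, 0.707, 0.0, 0.0]
contact_force: [0.1, -0.2, 0.2]
opening: 0.998
finger_force: 0.0
```

Call:
send_rows --series '[[[4,4,0,0,0,0,1],[4,4,0,0,0,0,1],[4,2,0,0,0,0,1],[5,0,0,0,0,0,1],[5,0,0,0,0,0,1],[5,0,0,0,0,0,1],[5,0,0,0,0,0,1],[5,0,0,0,0,0,1],[5,0,0,0,0,0,1],[0,0,0,0,0,0,1]]]'

```text
time: 2.75
eef_pos: [0.4365, -0.0967, 0.2113]
tcp_rot: [0.705, 0.709, 0.0, 0.0]
contact_force: [-0.8, -0.2, -0.2]
opening: 1.002
finger_force: 0.0
```

Call:
send_rows --series '[[[5,0,0,0,0,0,1],[5,0,0,0,0,0,1],[5,0,0,0,0,0,1],[5,0,0,0,0,0,1],[5,0,0,0,0,0,1],[5,0,0,0,0,0,1],[5,-1,0,0,0,0,1],[5,-1,0,0,0,0,1],[3.8,-1,0,0,0,0,1],[0,0,0,0,0,0,1]]]'

```text
time: 4.0
eef_pos: [0.4068, 0.34, 0.2111]
tcp_rot: [0.706, 0.708, -0.0, 0.0]
contact_force: [-0.1, -0.1, 0.9]
opening: 1.003
finger_force: 0.0
```

```bash
cat >> h.py <<'E'
import cv2
from scipy.spatial.transform import Rotation as Ro
def wproj(w,s,X):
    p=Ro.from_quat(s['tcp_rot']).inv().apply(np.array(X)-s['eef_pos']);T=np.linalg.inv(w['hand_eye']);c=T[:3,:3]@p+T[:3,3]
    th=np.arctan2(np.hypot(c[0],c[1]),c[2]);a=np.arctan2(c[1],c[0]);return w['cx']+w['fx']*th*np.cos(a),w['cy']+w['fy']*th*np.sin(a)
def wbp(w,s,u,v,z):
    x,y=(u-w['cx'])/w['fx'],(v-w['cy'])/w['fy'];th=np.hypot(x,y);a=np.arctan2(y,x)
    d=np.array([np.sin(th)*np.cos(a),np.sin(th)*np.sin(a),np.cos(th)]);H=w['hand_eye'];r=Ro.from_quat(s['tcp_rot'])
    o=s['eef_pos']+r.apply(H[:3,3]);d=r.apply(H[:3,:3]@d);return o+d*(z-o[2])/d[2]
E
python3 - <<'E'
from h import *
s=ctrl.get_state();w=ctrl.read_camera('wrist');print(s['eef_pos'],s['tcp_rot'],wproj(w,s,[.4067,.3416,.123]))
cv2.imwrite('pics/w1.png',w['img'][:,:,::-1])
E
```

```text
[0.40680251 0.33995509 0.21107789] [ 7.06127996e-01  7.08084193e-01 -1.65141482e-04  3.95465724e-05] (np.float64(324.3902857921909), np.float64(190.13695238437873))
```

View pics/w1.png

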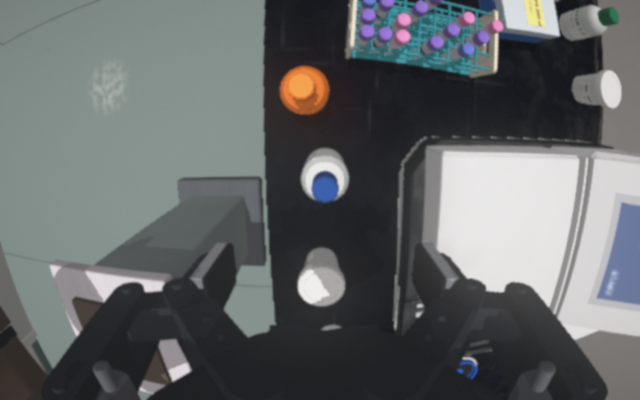

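The blue cap shows at (325,187) against a predicted (324,190), so the measurement holds. Descending to grip.

Call:
send_rows --series '[[[0.1,0,4,0,0,0,1],[0,0,4,0,0,0,1],[0,0,4,0,0,0,1],[0,0,2,0,0,0,1],[0,0,1.2,0,0,0,1],[0,0,0,0,0,0,1],[0,0,0,0,0,0,-1],[0,0,0,0,0,0,-1],[0,0,0,0,0,0,-1],[0,0,0,0,0,0,-1]]]' --force 40

```text
time: 5.3
eef_pos: [0.4079, 0.3405, 0.061]
tcp_rot: [0.707, 0.707, 0.001, 0.0]
contact_force: [-0.2, -1.1, 7.0]
opening: 0.55
finger_force: 41.4
```

Call:
send_rows --series '[[[0,0,0,0,0,0,-1],[0,0,0,0,0,0,-1],[0,0,0,0,0,0,-1],[0,0,0,0,0,0,-1]]]'

```text
time: 5.8
eef_pos: [0.4079, 0.3405, 0.061]
tcp_rot: [0.707, 0.707, 0.001, 0.0]
contact_force: [-1.3, -0.6, 6.0]
opening: 0.544
finger_force: 41.4
```

Call:
send_rows --series '[[[0,0,-1,0,0,0,-1],[0,0,-3,0,0,0,-1],[0,0,-4,0,0,0,-1],[0,0,-4,0,0,0,-1],[0,0,-3,0,0,0,-1],[-1.5,0,0,0,0,0,-1],[-3,0.5,0,0,0,0,-1],[-4,0.5,0,0,0,0,-1],[-4,1,0,0,0,0,-1],[-4,1,0,0,0,0,-1]]]'

```text
time: 7.05
eef_pos: [0.4352, 0.1725, 0.2067]
tcp_rot: [0.707, 0.707, -0.002, -0.001]
contact_force: [0.2, 0.6, -1.0]
opening: 0.548
finger_force: 41.3
```

Call:
send_rows --series '[[[-4,0.2,0,0,0,0,-1],[-4,0,0,0,0,0,-1],[-4,0,0,0,0,0,-1],[-4,0,0,0,0,0,-1],[-3.5,1,0,0,0,0,-1],[-2.5,3,0,0,0,0,-1],[0,4,0,0,0,0,-1],[0,4,0,0,0,0,-1],[0,4,0,0,0,0,-1],[0,4,0,0,0,0,-1]]]'

```text
time: 8.3
eef_pos: [0.6381, -0.0459, 0.2061]
tcp_rot: [0.707, 0.707, -0.001, -0.002]
contact_force: [0.4, -1.0, -0.8]
opening: 0.545
finger_force: 41.4
```

Call:
send_rows --series '[[[0,2,0,0,0,0,-1],[0,0.5,0,0,0,0,-1],[0,0,0,0,0,0,-1],[0,0,0,0,0,0,-1]]]'

```text
time: 8.8
eef_pos: [0.6626, -0.0454, 0.2089]
tcp_rot: [0.707, 0.707, -0.0, -0.0]
contact_force: [-0.1, 0.2, -1.3]
opening: 0.548
finger_force: 41.4
```

```bash
python3 - <<'E'
from h import *
s=ctrl.get_state();w=ctrl.read_camera('wrist');print(s['eef_pos'],s['tcp_rot'],wproj(w,s,[.6647,-.0441,.003]),wproj(w,s,[.5482,-.0355,.003]),s['opening'])
cv2.imwrite('pics/w2.png',w['img'][:,:,::-1])
E
```

```text
[ 0.66264826 -0.04539067  0.20887433] [ 7.07215682e-01  7.06997588e-01 -3.92097300e-04 -4.85873263e-04] (np.float64(326.2234851828417), np.float64(167.9611394997028)) (np.float64(235.29139040194718), np.float64(162.19218112642454)) 0.5475671069525031
```

View pics/w2.png

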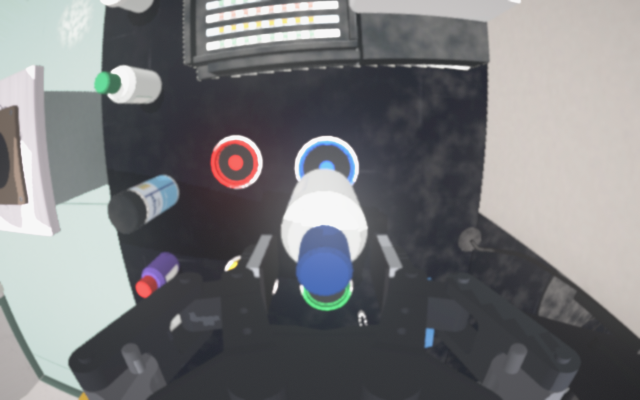

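The bottle is upright, blue dot at (326,167) and red dot (236,162), both matching prediction. Lowering.

Call:
send_rows --series '[[[0,0.2,3,0,0,0,-1],[0,0,4,0,0,0,-1],[0,0,3,0,0,0,-1],[0,0,2,0,0,0,-1],[0,0,1,0,0,0,-1],[0,0,0.5,0,0,0,-1],[0,0,0.4,0,0,0,-1],[0,0,0,0,0,0,-1],[0,0,0,0,0,0,-1]]]'

```text
time: 9.98
eef_pos: [0.6663, -0.0454, 0.0711]
tcp_rot: [0.707, 0.707, 0.0, 0.001]
contact_force: [-0.0, 1.0, -0.9]
opening: 0.548
finger_force: 41.5
```

Call:
send_rows --series '[[[0,-0.1,0.3,0,0,0,-1],[0,0,0.2,0,0,0,-1],[0,0,0,0,0,0,-1],[0,0,0,0,0,0,-1]]]'

```text
time: 10.48
eef_pos: [0.6648, -0.0453, 0.0653]
tcp_rot: [0.707, 0.707, -0.0, -0.0]
contact_force: [-0.7, 0.3, -1.4]
opening: 0.546
finger_force: 41.4
```

Call:
send_rows --series '[[[0,0,0.15,0,0,0,-1],[0,0,0,0,0,0,-1],[0,0,0,0,0,0,-1]]]'

```text
time: 10.85
eef_pos: [0.665, -0.0454, 0.0641]
tcp_rot: [0.707, 0.707, 0.0, 0.0]
contact_force: [-1.1, 1.2, 0.3]
opening: 0.544
finger_force: 41.5
```

Call:
send_rows --series '[[[0,0,0.1,0,0,0,-1],[0,0,0,0,0,0,-1],[0,0,0,0,0,0,0.3],[0,0,0,0,0,0,0.6],[0,0,0,0,0,0,1],[0,0,0,0,0,0,1],[0,0,0,0,0,0,1],[0,0,0,0,0,0,1]]]'

```text
time: 11.85
eef_pos: [0.6648, -0.0453, 0.0628]
tcp_rot: [0.707, 0.707, 0.0, 0.0]
contact_force: [0.6, 0.5, 0.5]
opening: 1.002
finger_force: 0.0
```

Call:
send_rows --series '[[[0,0,-2,0,0,0,1],[0,0,-4,0,0,0,1],[0,0,-4,0,0,0,1],[0,0,-4,0,0,0,1],[0,-4,-1,0,0,0,1],[0,-5,0,0,0,0,1],[2,-5,0,0,0,0,1],[4,-4,0,0,0,0,1],[4,-3,0,0,0,0,1],[1,-1,0,0,0,0,1]]]'

```text
time: 13.1
eef_pos: [0.4437, 0.0662, 0.2145]
tcp_rot: [0.706, 0.708, 0.001, 0.001]
contact_force: [-0.1, 0.4, -0.3]
opening: 1.002
finger_force: 0.0
```

Call:
send_rows --series '[[[0.7,-1.2,0,0,0,0,1],[0,-1.2,0,0,0,0,1],[0,0,0,0,0,0,1],[0,0,0,0,0,0,1]]]'

```text
time: 13.6
eef_pos: [0.4212, 0.0712, 0.2129]
tcp_rot: [0.708, 0.707, 0.0, 0.0]
contact_force: [0.4, -0.1, 0.2]
opening: 0.998
finger_force: 0.0
```

```bash
python3 - <<'E'
from h import *
s=ctrl.get_state();w=ctrl.read_camera('wrist');print(s['eef_pos'],s['tcp_rot'],wproj(w,s,[.4199,.0738,.106]))
cv2.imwrite('pics/w3.png',w['img'][:,:,::-1])
t=ctrl.read_camera('top')['img'];cv2.imwrite('pics/t3.png',cv2.resize(t[120:260,180:480],None,fx=2.6,fy=2.6)[:,:,::-1])
E
```

```text
[0.42120594 0.07115056 0.21290498] [7.07524759e-01 7.06688542e-01 4.36016486e-05 1.33678079e-04] (np.float64(323.041666967322), np.float64(184.31577365377237))
```

View pics/w3.png

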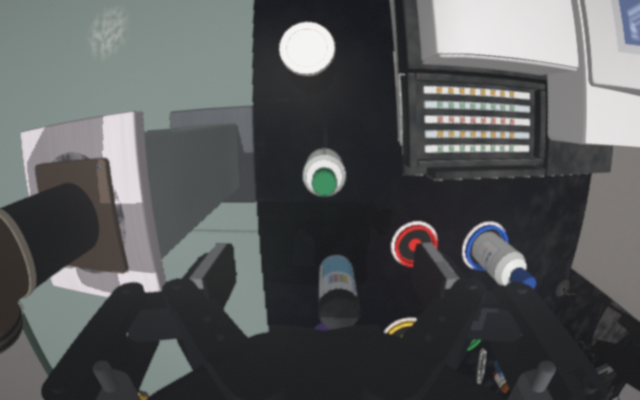

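The green cap at (323,181) matches. The saline stands in the blue stand at (495,250).

Call:
send_rows --series '[[[0.3,0,4,0,0,0,1],[0,0,4,0,0,0,1],[0,0,4,0,0,0,1],[0,0,3,0,0,0,1],[0,0,1.5,0,0,0,1],[0,0,0.5,0,0,0,1],[0,0,0,0,0,0,1],[0,0,0,0,0,0,1]]]'

```text
time: 14.7
eef_pos: [0.422, 0.0747, 0.0441]
tcp_rot: [0.707, 0.707, 0.001, 0.001]
contact_force: [1.2, -0.6, 0.1]
opening: 1.0
finger_force: 0.0
```

Call:
send_rows --series '[[[0,-0.1,0.2,0,0,0,1],[0,0,0,0,0,0,-1],[0,0,0,0,0,0,-1],[0,0,0,0,0,0,-1],[0,0,0,0,0,0,-1],[0,0,0,0,0,0,-1],[0,0,0,0,0,0,-1],[0,0,0,0,0,0,-1],[0,0,0,0,0,0,-1]]]'

```text
time: 15.82
eef_pos: [0.4203, 0.0747, 0.0412]
tcp_rot: [0.707, 0.707, 0.0, 0.0]
contact_force: [0.3, 0.0, 5.6]
opening: 0.507
finger_force: 40.9
```

Call:
send_rows --series '[[[0,0,-1,0,0,0,-1],[0,0,-3,0,0,0,-1],[0,0,-4,0,0,0,-1],[0,0,-4,0,0,0,-1],[0,0,-4,0,0,0,-1],[-1,1,-1.3,0,0,0,-1],[-3,1.5,0,0,0,0,-1],[-4,1,0,0,0,0,-1],[-4,1,0,0,0,0,-1],[-4,1,0,0,0,0,-1]]]'

```text
time: 17.08
eef_pos: [0.4741, -0.0869, 0.2116]
tcp_rot: [0.707, 0.707, -0.001, -0.002]
contact_force: [0.6, 0.9, -0.4]
opening: 0.506
finger_force: 40.9
```

Call:
send_rows --series '[[[-4,2,0,0,0,0,-1],[-4,2,0,0,0,0,-1],[-3,3,0,0,0,0,-1],[-2,3,0,0,0,0,-1],[0,3.5,0,0,0,0,-1],[0,3.5,0,0,0,0,-1],[0,1.5,0,0,0,0,-1],[0,0.5,0,0,0,0,-1],[0,0,0,0,0,0,-1],[0,0,0,0,0,0,-1]]]'

```text
time: 18.32
eef_pos: [0.664, -0.2155, 0.2134]
tcp_rot: [0.707, 0.707, -0.0, -0.0]
contact_force: [0.2, 0.6, -0.3]
opening: 0.507
finger_force: 40.9
```

```bash
python3 - <<'E'
from h import *
s=ctrl.get_state();w=ctrl.read_camera('wrist');print(s['eef_pos'],s['tcp_rot'],wproj(w,s,[.6655,-.2167,.003]),wproj(w,s,[.554,-.2064,.003]))
cv2.imwrite('pics/w4.png',w['img'][:,:,::-1])
E
```

```text
[ 0.66400042 -0.21547897  0.21335233] [ 7.07264682e-01  7.06948662e-01 -2.38141964e-04 -4.48430654e-04] (np.float64(325.7223599212572), np.float64(169.34226107325807)) (np.float64(239.48747333990093), np.float64(162.25029627690128))
```

View pics/w4.png

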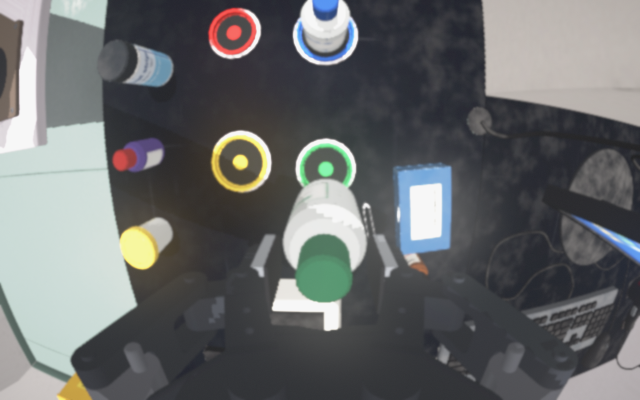

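The green dot at (326,169) and yellow dot (240,162) are on prediction, and the saline looks seated at (325,30). Lowering the buffer.

Call:
send_rows --series '[[[0,0.1,3,0,0,0,-1],[0,0,4,0,0,0,-1],[0,0,4,0,0,0,-1],[0,0,3,0,0,0,-1],[0,0,1.3,0,0,0,-1],[0,0,0.5,0,0,0,-1],[0,0,0.3,0,0,0,-1],[0,0,0,0,0,0,-1],[0,0,0,0,0,0,-1]]]'

```text
time: 19.5
eef_pos: [0.6664, -0.2156, 0.054]
tcp_rot: [0.707, 0.707, 0.0, 0.001]
contact_force: [0.3, 0.4, -0.9]
opening: 0.511
finger_force: 40.9
```

Call:
send_rows --series '[[[0,-0.1,0.5,0,0,0,-1],[0,0,0.3,0,0,0,-1],[0,0,0,0,0,0,-1],[0,0,0,0,0,0,-1]]]'

```text
time: 20.0
eef_pos: [0.6646, -0.2153, 0.0446]
tcp_rot: [0.707, 0.707, -0.0, -0.0]
contact_force: [0.5, -0.2, -1.6]
opening: 0.512
finger_force: 40.9
```

Call:
send_rows --series '[[[0,0,0.15,0,0,0,-1],[0,0,0,0,0,0,-1],[0,0,0,0,0,0,-1]]]'

```text
time: 20.38
eef_pos: [0.665, -0.2155, 0.0443]
tcp_rot: [0.707, 0.707, -0.0, 0.0]
contact_force: [-1.0, -0.1, 5.6]
opening: 0.505
finger_force: 41.5
```

Contact at 5.6 N, so it is seated. Release, retreat, and go to the stain.

Call:
send_rows --series '[[[0,0,0,0,0,0,0.3],[0,0,0,0,0,0,0.6],[0,0,0,0,0,0,0.9],[0,0,0,0,0,0,1],[0,0,0,0,0,0,1],[0,0,0,0,0,0,1],[0,0,-2,0,0,0,1],[0,0,-4,0,0,0,1],[0,0,-4,0,0,0,1],[0,0,-4,0,0,0,1]]]'

```text
time: 21.62
eef_pos: [0.6651, -0.2154, 0.1867]
tcp_rot: [0.707, 0.707, 0.0, 0.001]
contact_force: [1.4, 0.1, -1.0]
opening: 1.002
finger_force: 0.0
```

Call:
send_rows --series '[[[0,-3,-2,0,0,0,1],[0,-5,0,0,0,0,1],[0.5,-5,0,0,0,0,1],[1,-5,0,0,0,0,1],[1.4,-4,0,0,0,0,1],[0,-2.1,0,0,0,0,1],[0,0,0,0,0,0,1],[0,0,0,0,0,0,1]]]'

```text
time: 22.62
eef_pos: [0.4246, -0.1867, 0.2046]
tcp_rot: [0.707, 0.707, 0.0, 0.001]
contact_force: [-0.3, -0.1, -0.5]
opening: 1.001
finger_force: 0.0
```

```bash
python3 - <<'E'
from h import *
s=ctrl.get_state();w=ctrl.read_camera('wrist');print(s['eef_pos'],s['tcp_rot'],wproj(w,s,[.4232,-.1868,.084]))
cv2.imwrite('pics/w5.png',w['img'][:,:,::-1])
E
```

```text
[ 0.42459229 -0.18667051  0.20455218] [7.07195067e-01 7.07017491e-01 3.04507499e-04 1.14555960e-03] (np.float64(322.7840966305018), np.float64(183.87947100001676))
```

View pics/w5.png

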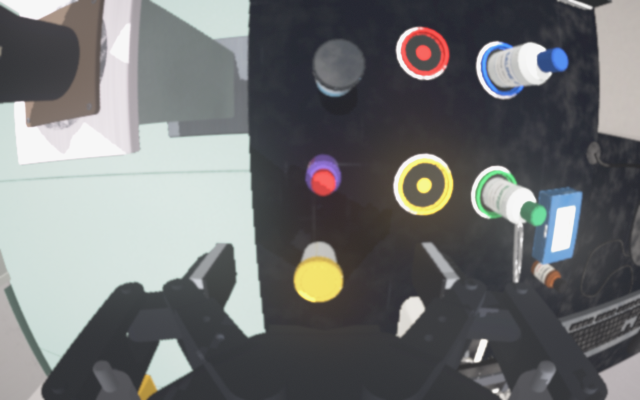

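Red cap at (322,182) matches. Both placed bottles stand upright in their stands, at (500,68) and (495,192).

Call:
send_rows --series '[[[0,-0.1,4,0,0,0,1],[0,0,5,0,0,0,1],[0,0,4,0,0,0,1],[0,0,3,0,0,0,1],[0,0,1.5,0,0,0,1],[0,0,0.6,0,0,0,1],[0,0,0,0,0,0,1],[0,0,0,0,0,0,1]]]'

```text
time: 23.68
eef_pos: [0.4238, -0.187, 0.0236]
tcp_rot: [0.707, 0.707, 0.0, 0.001]
contact_force: [-0.5, 0.5, 1.0]
opening: 1.001
finger_force: 0.0
```

Call:
send_rows --series '[[[0,0,0,0,0,0,-1],[0,0,0,0,0,0,-1],[0,0,0,0,0,0,-1],[0,0,0,0,0,0,-1],[0,0,0,0,0,0,-1],[0,0,0,0,0,0,-1],[0,0,0,0,0,0,-1],[0,0,0,0,0,0,-1],[0,0,0,0,0,0,-1]]]'

```text
time: 24.8
eef_pos: [0.4232, -0.1866, 0.0229]
tcp_rot: [0.707, 0.707, 0.0, 0.0]
contact_force: [-0.5, 0.2, 5.3]
opening: 0.426
finger_force: 40.1
```

Call:
send_rows --series '[[[0,0,-1,0,0,0,-1],[0,0,-3,0,0,0,-1],[0,0,-4,0,0,0,-1],[0,0,-4,0,0,0,-1],[0,2,-2,0,0,0,-1],[0,4,0,0,0,0,-1],[1,4,0,0,0,0,-1],[3,2,0,0,0,0,-1],[4,0.5,0,0,0,0,-1],[4,0,0,0,0,0,-1]]]'

```text
time: 26.05
eef_pos: [0.5475, -0.065, 0.1616]
tcp_rot: [0.707, 0.707, -0.0, -0.001]
contact_force: [0.1, -0.9, -0.0]
opening: 0.426
finger_force: 40.2
```

Call:
send_rows --series '[[[2,0,0,0,0,0,-1],[1,0,0,0,0,0,-1],[0.1,0,0,0,0,0,-1],[0,0,0,0,0,0,-1],[0,0,0,0,0,0,-1]]]'

```text
time: 26.68
eef_pos: [0.5478, -0.0362, 0.1623]
tcp_rot: [0.708, 0.707, -0.0, 0.0]
contact_force: [-0.9, -1.0, -0.8]
opening: 0.426
finger_force: 40.2
```

```bash
python3 - <<'E'
from h import *
s=ctrl.get_state();w=ctrl.read_camera('wrist');print(s['eef_pos'],s['tcp_rot'],wproj(w,s,[.5482,-.0355,.003]))
cv2.imwrite('pics/w6.png',w['img'][:,:,::-1])
E
```

```text
[ 0.54781829 -0.03617482  0.16234301] [ 7.07574912e-01  7.06638333e-01 -7.16768435e-05  7.76655144e-05] (np.float64(324.7581770719792), np.float64(175.5667082465652))
```

View pics/w6.png

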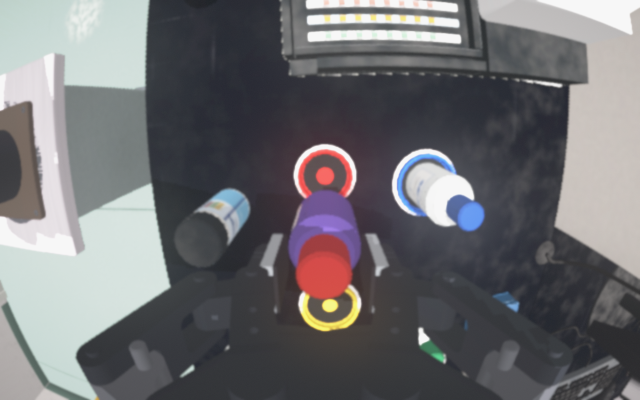

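Red dot (325,176) is as predicted and the stain is upright. Lowering.

Call:
send_rows --series '[[[0,0,3,0,0,0,-1],[0,0,4,0,0,0,-1],[0,0,3,0,0,0,-1],[0,0,1.5,0,0,0,-1],[0,0,1,0,0,0,-1],[0,0,0.4,0,0,0,-1],[0,0,0,0,0,0,-1],[0,0,0,0,0,0,-1]]]'

```text
time: 27.72
eef_pos: [0.5486, -0.0354, 0.0343]
tcp_rot: [0.707, 0.707, 0.0, 0.001]
contact_force: [0.6, 0.1, -0.9]
opening: 0.426
finger_force: 40.2
```

Call:
send_rows --series '[[[0,0,0.4,0,0,0,-1],[0,0,0.2,0,0,0,-1],[0,0,0,0,0,0,-1],[0,0,0,0,0,0,-1]]]'

```text
time: 28.22
eef_pos: [0.5478, -0.0353, 0.0273]
tcp_rot: [0.707, 0.707, -0.0, -0.0]
contact_force: [0.8, 0.3, -0.9]
opening: 0.424
finger_force: 40.2
```

Call:
send_rows --series '[[[0,0,0.15,0,0,0,-1],[0,0,0,0,0,0,-1],[0,0,0,0,0,0,-1]]]'

```text
time: 28.6
eef_pos: [0.548, -0.0353, 0.026]
tcp_rot: [0.707, 0.707, 0.0, 0.0]
contact_force: [-0.3, -0.2, 0.8]
opening: 0.428
finger_force: 40.3
```

Call:
send_rows --series '[[[0,0,0.1,0,0,0,-1],[0,0,0,0,0,0,-1],[0,0,0,0,0,0,0.2],[0,0,0,0,0,0,0.5],[0,0,0,0,0,0,0.9],[0,0,0,0,0,0,0.9],[0,0,0,0,0,0,0.9],[0,0,-2,0,0,0,0.9],[0,0,-4,0,0,0,1],[0,0,-4,0,0,0,1]]]'

```text
time: 29.85
eef_pos: [0.5474, -0.0352, 0.1255]
tcp_rot: [0.707, 0.707, -0.0, -0.0]
contact_force: [0.4, 0.1, -0.9]
opening: 0.998
finger_force: 0.0
```

Call:
send_rows --series '[[[0,0,-4,0,0,0,1],[-3,0,-2,0,0,0,1],[-5,-1,0,0,0,0,1],[-5,-2,0,0,0,0,1],[-5,-3,0,0,0,0,1],[-5,-3,0,0,0,0,1],[-3,-3,0,0,0,0,1],[-1.2,-1.1,0,0,0,0,1],[0,0,0,0,0,0,1],[0,0,0,0,0,0,1]]]'

```text
time: 31.1
eef_pos: [0.4175, -0.3064, 0.1848]
tcp_rot: [0.707, 0.707, 0.0, -0.0]
contact_force: [0.0, 0.5, 0.2]
opening: 0.999
finger_force: 0.0
```

```bash
python3 - <<'E'
from h import *
s=ctrl.get_state();w=ctrl.read_camera('wrist');print(s['eef_pos'],s['tcp_rot'],wproj(w,s,[.4167,-.3069,.071]))
cv2.imwrite('pics/w7.png',w['img'][:,:,::-1])
E
```

```text
[ 0.41748988 -0.30636831  0.18481523] [ 7.06726625e-01  7.07486673e-01  2.92388406e-04 -8.57534023e-06] (np.float64(323.5870028136177), np.float64(186.01398565328168))
```

View pics/w7.png

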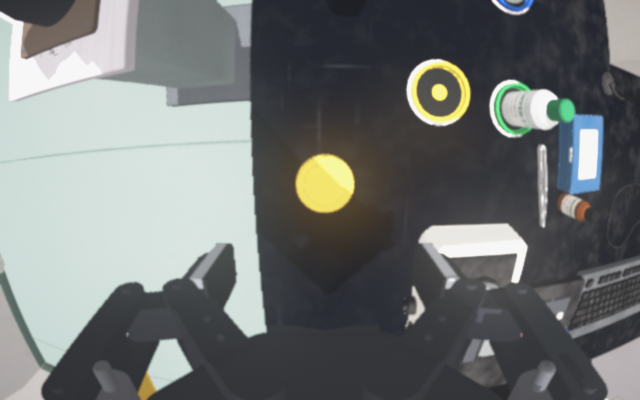

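Yellow lid (325,184) is as predicted. Gripping round the lid.

Call:
send_rows --series '[[[0,0,4,0,0,0,1],[0,0,4,0,0,0,1],[0,0,3,0,0,0,1],[0,0,1.9,0,0,0,1],[0,0,0.9,0,0,0,1],[0,0,0,0,0,0,1],[0,0,0,0,0,0,1]]]'

```text
time: 32.02
eef_pos: [0.4176, -0.3077, 0.0479]
tcp_rot: [0.707, 0.707, -0.0, 0.001]
contact_force: [-0.3, 1.1, -0.9]
opening: 1.003
finger_force: 0.0
```

Call:
send_rows --series '[[[0,0,0.1,0,0,0,-1],[0,0,0,0,0,0,-1],[0,0,0,0,0,0,-1],[0,0,0,0,0,0,-1],[0,0,0,0,0,0,-1],[0,0,0,0,0,0,-1],[0,0,0,0,0,0,-1],[0,0,0,0,0,0,-1]]]'

```text
time: 33.02
eef_pos: [0.4168, -0.3073, 0.0458]
tcp_rot: [0.707, 0.707, 0.0, -0.0]
contact_force: [0.7, 0.4, 0.4]
opening: 0.002
finger_force: 0.0
```

The fingers shut completely, so the grip missed. I'll look.

```bash
python3 - <<'E'
from h import *
s=ctrl.get_state();w=ctrl.read_camera('wrist');print(s['eef_pos'],s['tcp_rot'],s['opening'])
sc=ctrl.read_camera('scene')['img'];t=ctrl.read_camera('top')['img']
a=cv2.resize(sc[110:230,290:450],(400,300));b=cv2.resize(t[140:275,330:510],(400,300))
cv2.imwrite('pics/m8.png',cv2.vconcat([cv2.hconcat([a,b]),cv2.resize(w['img'],(800,500))[160:460]])[:,:,::-1])
E
```

```text
[ 0.41675158 -0.3072703   0.04582016] [ 7.07140291e-01  7.07073269e-01  5.80641146e-06 -5.46490886e-06] 0.0016793520279888348
```

View pics/m8.png

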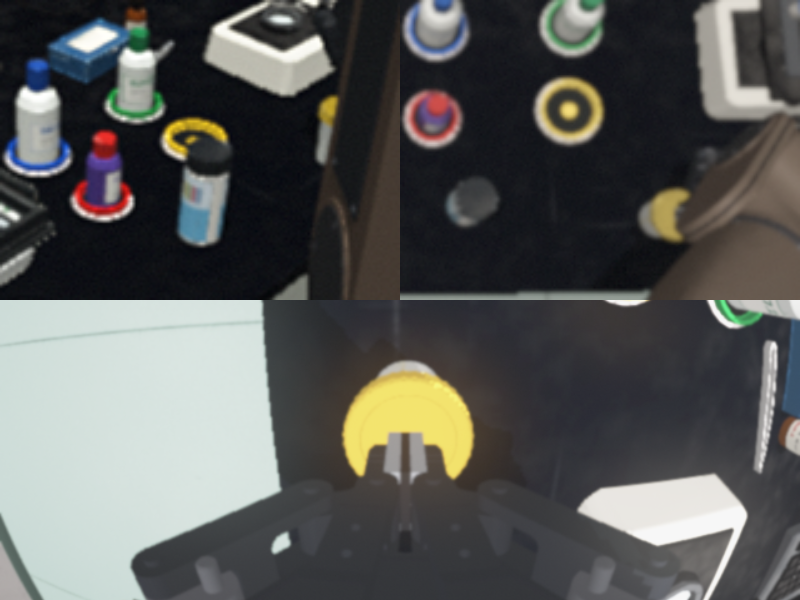

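```bash
python3 - <<'E'
from h import *
s=ctrl.get_state();w=ctrl.read_camera('wrist')
m=cv2.inRange(cv2.cvtColor(w['img'],cv2.COLOR_RGB2HSV),(20,110,120),(35,255,255));m[:150]=0;m[320:]=0;m[:,:250]=0;m[:,400:]=0
x,y,W,H=cv2.boundingRect(m);print(x,y,W,H)
for z in(.071,.03,.05):print(z,[wbp(w,s,*p,z).round(4) for p in((x,y+H/2),(x+W,y+H/2),(x+W/2,y))])
print(wproj(w,s,[.4167,-.3069,.071]))
E
```

```text
273 185 107 87
0.071 [array([ 0.3894, -0.2985,  0.071 ]), array([ 0.446 , -0.2985,  0.071 ]), array([ 0.4176, -0.275 ,  0.071 ])]
0.03 [array([ 0.3821, -0.3142,  0.03  ]), array([ 0.454 , -0.3143,  0.03  ]), array([ 0.4179, -0.2844,  0.03  ])]
0.05 [array([ 0.3857, -0.3065,  0.05  ]), array([ 0.4501, -0.3066,  0.05  ]), array([ 0.4178, -0.2798,  0.05  ])]
(np.float64(324.6504847431674), np.float64(243.47109463639126))
```

```bash
python3 - <<'E'
from h import *
s=ctrl.get_state();w=ctrl.read_camera('wrist');R=Ro.from_quat(s['tcp_rot'])
for b in(0,-.01,-.019,-.03,-.04):print(b,wproj(w,s,s['eef_pos']+R.apply([0,0,b])), wproj(w,s,s['eef_pos']+R.apply([.011,0,b])))
print(s['time'],s['opening'],s['finger_force'],s['contact_force'])
cv2.imwrite('pics/w9.png',cv2.resize(w['img'][170:330,240:410][:,:,::-1],None,fx=3.6,fy=3.6,interpolation=2))
E
```

```text
0 (np.float64(324.6414490946859), np.float64(227.39830465284913)) (np.float64(324.65067625808), np.float64(210.20004252924758))
-0.01 (np.float64(324.6677670773496), np.float64(233.50001280813032)) (np.float64(324.67858306048134), np.float64(215.5095791312485))
-0.019 (np.float64(324.69372502670484), np.float64(239.5568854333955)) (np.float64(324.70626261920313), np.float64(220.80267070686844))
-0.03 (np.float64(324.7288038735892), np.float64(247.80440673046195)) (np.float64(324.7439246504124), np.float64(228.04832092837768))
-0.04 (np.float64(324.7643777853177), np.float64(256.2436395813357)) (np.float64(324.7824364389253), np.float64(235.51056767501868))
33.225 -0.00044994647648965975 0.0 [ 0.34205812 -0.47351936 -0.64394393]
```

View pics/w9.png

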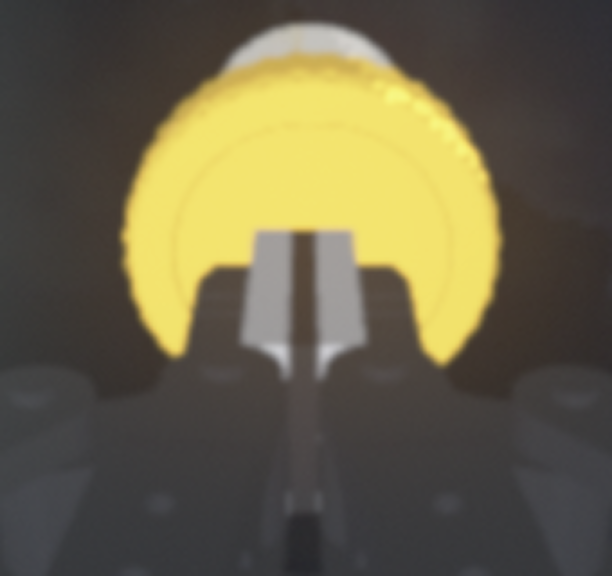

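The lid is still at (325,236), upright and unmoved at about (.4175,-.304). The shut fingertips show over it with zero force. I'll back straight up gently and look.

Call:
send_rows --series '[[[0,0,-0.5,0,0,0,-1],[0,0,-0.5,0,0,0,-1],[0,0,-1,0,0,0,-1],[0,0,-1,0,0,0,-1],[0,0,-1,0,0,0,-1],[0,0,0,0,0,0,-1]]]'

```text
time: 34.02
eef_pos: [0.4174, -0.308, 0.0873]
tcp_rot: [0.707, 0.707, -0.0, 0.001]
contact_force: [0.1, 0.0, -0.0]
opening: -0.003
finger_force: 0.0
```

```bash
python3 - <<'E'
from h import *
s=ctrl.get_state();w=ctrl.read_camera('wrist')
m=cv2.inRange(cv2.cvtColor(w['img'],cv2.COLOR_RGB2HSV),(20,110,120),(35,255,255));m[:140]=0;m[320:]=0;m[:,:250]=0;m[:,400:]=0
x,y,W,H=cv2.boundingRect(m);print(s['eef_pos'],s['contact_force'],s['opening'],x,y,W,H)
for z in(.071,.11):print(z,[wbp(w,s,*p,z).round(4) for p in((x,y+H/2),(x+W,y+H/2),(x+W/2,y))])
cv2.imwrite('pics/w10.png',cv2.resize(w['img'][130:330,220:430][:,:,::-1],None,fx=2.9,fy=2.9,interpolation=2))
E
```

```text
[ 0.41740402 -0.30797028  0.08725931] [ 0.11345297  0.04415375 -0.00513971] -0.0025541682021920564 282 170 86 76
0.071 [array([ 0.3895, -0.3007,  0.071 ]), array([ 0.4459, -0.3007,  0.071 ]), array([ 0.4177, -0.2755,  0.071 ])]
0.11 [array([ 0.395 , -0.2885,  0.11  ]), array([ 0.44  , -0.2886,  0.11  ]), array([ 0.4175, -0.2685,  0.11  ])]
```

View pics/w10.png

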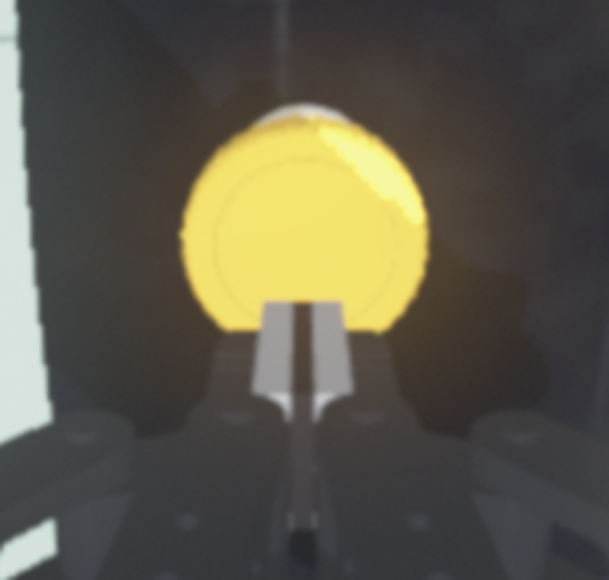

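The tips end at the same pixel (v≈234) as before, so they had closed just above the lid: the real fingertips are shorter than nominal. The cup is untouched. I'll open and go about 3 cm lower, since the palm still clears the lid.

Call:
send_rows --series '[[[0.3,0,-2,0,0,0,-1],[0,0,-1,0,0,0,1],[0,0,0,0,0,0,1],[0,0,0,0,0,0,1],[0,0,0,0,0,0,1],[0,0,0,0,0,0,1],[0,0,0,0,0,0,1],[0,0,0,0,0,0,1]]]'

```text
time: 35.08
eef_pos: [0.4167, -0.3042, 0.1157]
tcp_rot: [0.707, 0.707, 0.0, -0.0]
contact_force: [0.3, -0.3, -0.2]
opening: 1.001
finger_force: 0.0
```

Call:
send_rows --series '[[[0,0,2,0,0,0,1],[0,0,3,0,0,0,1],[0,0,2,0,0,0,1],[0,0,1,0,0,0,1],[0,0,0.5,0,0,0,1],[0,0,0.5,0,0,0,1],[0,0,0,0,0,0,1],[0,0,0,0,0,0,1]]]'

```text
time: 36.08
eef_pos: [0.417, -0.3046, 0.0264]
tcp_rot: [0.707, 0.707, -0.0, 0.001]
contact_force: [-0.1, 0.4, 0.4]
opening: 1.001
finger_force: 0.0
```

Call:
send_rows --series '[[[0,0,0.5,0,0,0,1],[0,0,0.5,0,0,0,1],[0,0,0,0,0,0,1],[0,0,0,0,0,0,0.3],[0,0,0,0,0,0,0.3],[0,0,0,0,0,0,-1],[0,0,0,0,0,0,-1],[0,0,0,0,0,0,-1],[0,0,0,0,0,0,-1],[0,0,0,0,0,0,-1]]]'

```text
time: 37.33
eef_pos: [0.417, -0.3046, 0.0163]
tcp_rot: [0.707, 0.707, -0.0, 0.0]
contact_force: [-0.6, -0.4, 5.7]
opening: 0.653
finger_force: 42.5
```

The opening is now 55.5 mm, consistent with the lid. Lift a little and check.

Call:
send_rows --series '[[[0,0,-1,0,0,0,-1],[0,0,-2,0,0,0,-1],[0,0,-3,0,0,0,-1],[0,0,-3,0,0,0,-1],[0,0,-2,0,0,0,-1],[0,0,-1,0,0,0,-1],[2,3,0,0,0,0,-1],[3,4,0,0,0,0,-1],[3,4,0,0,0,0,-1],[1.5,2,0,0,0,0,-1]]]'

```text
time: 38.58
eef_pos: [0.5477, -0.2073, 0.1347]
tcp_rot: [0.706, 0.708, -0.0, -0.001]
contact_force: [-0.1, -0.7, -0.9]
opening: 0.654
finger_force: 42.6
```

Call:
send_rows --series '[[[0.4,0.7,0,0,0,0,-1],[0,0,0,0,0,0,-1],[0,0,0,0,0,0,-1]]]'

```text
time: 38.95
eef_pos: [0.5529, -0.2059, 0.1355]
tcp_rot: [0.708, 0.707, -0.0, -0.0]
contact_force: [-0.5, -0.2, -0.6]
opening: 0.654
finger_force: 42.6
```

```bash
python3 - <<'E'
from h import *
s=ctrl.get_state();w=ctrl.read_camera('wrist');print(s['eef_pos'],s['tcp_rot'],wproj(w,s,[.554,-.2064,.003]))
sc=ctrl.read_camera('scene')['img']
cv2.imwrite('pics/m11.png',cv2.vconcat([cv2.resize(w['img'][100:330,170:510],(592,400)),cv2.resize(sc[120:200,280:520],(592,197))])[:,:,::-1])
E
```

```text
[ 0.552877   -0.20593759  0.13552298] [ 7.07530251e-01  7.06682936e-01 -2.39903850e-04 -3.38113639e-04] (np.float64(325.6430482465221), np.float64(181.77792913054955))
```

View pics/m11.png

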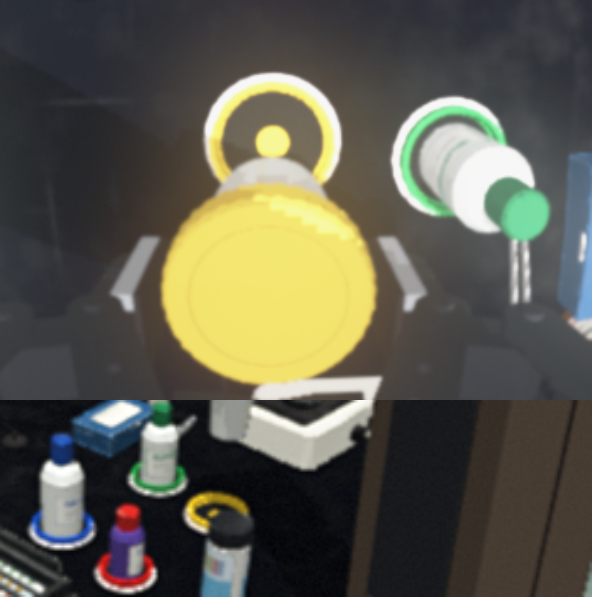

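Yellow dot at (326,182) is as predicted, the cup is upright, and the other three stand seated. Lowering.

Call:
send_rows --series '[[[0,0.1,2,0,0,0,-1],[0,0,3,0,0,0,-1],[0,0,3,0,0,0,-1],[0,0,1.5,0,0,0,-1],[0,0,0.8,0,0,0,-1],[0,0,0.5,0,0,0,-1],[0,0,0,0,0,0,-1],[0,0,0,0,0,0,-1]]]'

```text
time: 40.05
eef_pos: [0.5554, -0.2056, 0.0288]
tcp_rot: [0.707, 0.707, 0.0, 0.001]
contact_force: [-0.3, 0.1, 0.7]
opening: 0.651
finger_force: 42.6
```

Call:
send_rows --series '[[[0,-0.1,0.5,0,0,0,-1],[0,0,0.2,0,0,0,-1],[0,0,0,0,0,0,-1],[0,0,0,0,0,0,-1]]]'

```text
time: 40.55
eef_pos: [0.5538, -0.2053, 0.0208]
tcp_rot: [0.707, 0.707, 0.0, -0.0]
contact_force: [0.4, -1.1, -0.6]
opening: 0.661
finger_force: 42.6
```

Call:
send_rows --series '[[[0,0,0.15,0,0,0,-1],[0,0,0,0,0,0,-1],[0,0,0,0,0,0,-1]]]'

```text
time: 40.92
eef_pos: [0.5539, -0.2053, 0.0194]
tcp_rot: [0.707, 0.707, 0.0, 0.0]
contact_force: [0.2, 0.4, -0.1]
opening: 0.657
finger_force: 42.6
```

Call:
send_rows --series '[[[0,0,0.12,0,0,0,-1],[0,0,0,0,0,0,-1],[0,0,0,0,0,0,0.5],[0,0,0,0,0,0,0.8],[0,0,0,0,0,0,1],[0,0,0,0,0,0,1],[0,0,0,0,0,0,1],[0,0,0,0,0,0,1]]]'

```text
time: 41.92
eef_pos: [0.5537, -0.2053, 0.0181]
tcp_rot: [0.707, 0.707, -0.0, -0.0]
contact_force: [0.5, -0.2, 0.3]
opening: 0.997
finger_force: 0.0
```

Call:
send_rows --series '[[[0,0,-2,0,0,0,1],[0,0,-4,0,0,0,1],[0,0,-5,0,0,0,1],[0,0,-5,0,0,0,1],[-3,-2,-2,0,0,0,1],[-5,-3,0,0,0,0,1],[-5,-3,0,0,0,0,1],[-5,-2,0,0,0,0,1],[0,0,0,0,0,0,1],[0,0,0,0,0,0,1]]]'

```text
time: 43.18
eef_pos: [0.4539, -0.385, 0.1991]
tcp_rot: [0.707, 0.707, 0.0, 0.0]
contact_force: [0.3, -0.6, 0.2]
opening: 1.001
finger_force: 0.0
```

```bash
python3 - <<'E'
from h import *
s=ctrl.get_state();w=ctrl.read_camera('wrist');print(s['eef_pos'],s['time'],s['contact_force'])
sc=ctrl.read_camera('scene')['img'];t=ctrl.read_camera('top')['img']
a=cv2.resize(sc[110:290,220:460],(400,300));b=cv2.resize(t[130:275,240:440],(400,300))
cv2.imwrite('pics/m12.png',cv2.vconcat([cv2.hconcat([a,b]),cv2.resize(w['img'],(800,500))[0:300]])[:,:,::-1])
E
```

```text
[ 0.45392716 -0.38504067  0.19912822] 43.175 [ 0.26000358 -0.56115904  0.19803266]
```

View pics/m12.png

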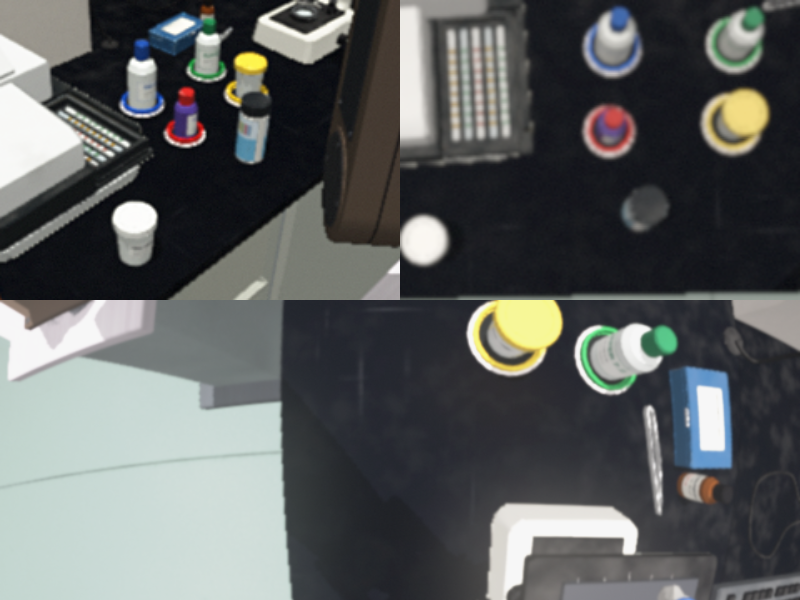

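All four stand upright in their matching stands, at top-crop pixels (612,42), (735,42), (610,128) and (735,118). The white cup and the canister have not moved. Handing in.

```bash
python3 -c "
from plant import ctrl
print(ctrl.sign_off())"
```

```text
the job is handed in; nothing more can be done
None
```

The job is handed in at about 43 s: the blue-, green- and red-capped bottles and the yellow-lidded cup stand upright in their matching stands, with the white-lidded cup and canister left in place; the cup took a second grip because the fingers first closed above its lid without moving it.

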